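# Close the paint pressure pot with the lid that fits its studs

### The arm

A 6-joint arm with a two-finger parallel gripper is mounted at the origin on the work surface. World frame = base frame: x ahead of the robot, y to its left, z up, the work surface at z = 0. Lengths are in mm, angles in rad, forces in N, time in s.
With the tool pointing down it reaches from about 325 to 1000 mm from the base axis. Payload 5.1 kg.
Tool frame: the origin (TCP) lies on the centre line of the jaws, within the pads' length; the fingertips stand 25 mm ahead of it and the grasp point (between the pads) lies 6 mm ahead of it; z points along the fingers, y is the direction in which the jaws open and shut (so a half turn about z gives the same grasp; the last joint's range is limited). The gripper opens to 85 mm and grips with 20 to 120 N. Pads are 22 mm wide; open, the fingers measure 114 mm over their backs; the gripper's body (76 mm by 85 mm) begins 54 mm behind the grasp point. The pads swing forward as they close: fully open they stand 13 mm farther back than shut.
Start: joints at [-1.34, 0.124, 1.65, -0, 1.367, -0.083], TCP at [200.606, -618.257, 256.322] pointing down, gripper open.
Joint ranges: [-2.61, 2.61], [-1.02, 2.33], [0.03, 2.71], [-1.35, 4.49], [0.32, 2.68], [-2.91, 2.91]. Speed limits (rad/s): [2.57, 2.57, 3.14, 3.14, 3.14, 3.14].

### API

Orientations are given as a rotation vector (axis times angle).
In Python, from station import * gives the robot as it stands.
- The arm moves only by the shell command python3 -m creep 'ROWS' [OPENING] [FORCE]. ROWS is JSON, a list that holds one entry, the list of rows, each a list of 4 numbers: the shift along the tool's x, y, z in mm, then the turn about the tool's z in degrees. In form: [[[dx, dy, dz, turn], ...]]. A call has 1 to 8 rows; each row is the pose to reach, as a shift and turn from the pose commanded when the call began, along the tool's axes at that moment; what a row does not reach only later rows make up. A row lasts 1/10 s, in which the tool goes at most 50 mm and 8.59 degrees, less where a joint would pass 70% of its speed; a pose out of reach is approached as far as the arm can. A call with a gripper value outside its range is refused whole. OPENING is the closure, from 0 (fully open) to 1 (shut), set as the call begins (- or left out, the last holds). The fingers move at their own pace and stop on an object; FORCE is the grip in N (left out, the last holds). Time passes only in rows, so rows that repeat a pose let the fingers close. It gives the time, the measured TCP pose, the force and the opening at its end, in the units of the state.
- get_obs(): the state, without advancing time (a new reading comes with each control period).
- capture(name): name is "side" or "top"; returns a dict with "color" (480x640x3 uint8, blue, green, red), "camera_matrix" (3x3 intrinsics, pixels), "rvec" (rotation vector, rad) and "tvec" (3), from world to camera coordinates, as OpenCV has them. Camera axes: x right, y down, z forward; pixel columns grow to the right and rows downward; lengths in mm; the calibration is good to about 2 mm. A picture is of the moment at which its call begins. There is no depth.
- finish_job(): hands the job in, once; it reports no verdict.
Trained networks look in a picture, given as the dict that the camera call returned (one of the last four; its "shot" number tells which), for a name from the list of things; names that differ only in an ending like _2 or _b are one class to them, and where a whole thing is asked for, a point or a joint stands for the part that bears it (a point fixed in the world has none). Each returns a list of dicts, best first, with "p" (0 to 1); they miss things now and then, are a little off and sometimes report something else, mostly with a low value. They report only what shows in the picture. A call takes as long as a camera call. They do not tell look-alikes from the thing itself.
- find_in(picture, query): "extent" ([centre column, centre row, width, height] in pixels, round what is visible of it).
- cut_out(picture, query): "pixels" (480x640 bool, what is visible of it) and "extent" ([centre column, centre row, width, height] in pixels, round what is visible of it).
The state is a dict: "t": time; "joints": joint angles; "joint_vel": joint speeds; "joint_torque": joint torques, N m; "tool_pos": TCP position; "eef_rot": TCP orientation; "ft_force": force on the tool from outside, world axes, zero at the start; "wrist_torque": the same for the moment, N m; "width": opening from 0.0 (shut) to 1.0 (fully open).
Only numpy, scipy, OpenCV 4.12 (cv2) and the standard library are available. Lean on these libraries where they do the work, as an engineer would, in place of code of your own. Each camera call takes 0.05 s, during which the arm holds its last target. There are 200 camera calls.

### The job

Close the grey paint pressure pot on the mixing bench: take the lid that has three holes by its handle, turn it until its holes line up with the pot's three upright studs, and lower it over them until it lies flat and fully home on the pot. Lower it, do not let it drop, and leave the four-hole lid where it lies.

Things in the scene. Friction and masses are not known exactly. Their poses are not given: they have to be found in the camera images.
- lid_grip (a point): Right lid's handle: a black bar 78 mm long, 16 wide, 18 high, on posts 33 mm either side of the middle, across the centre of the teal lid that lies on the bench. Point: the bar's middle, on the lid's axis, 53 mm above its underside, 45 above its upper face; can be gripped from above across the bar's width. x: along the bar, towards one hole; z: up, square to the lid.
- lid: Right lid: teal round plate 176 mm across, 8 mm thick, about 0.5 kg, lying flat with its handle up. Three 31 mm through-holes, their centres 62 mm from the axis at 0, 120 and 240 degrees from x. Origin: centre of its underside; x towards one hole (along the bar), z up.
- pot_seat (a point): Grey round pot with a teal band, fixed to the bench, 120 mm high, 176 across at its flat top, on which the lid must lie (lid_grip is then 53 mm above). Point: centre of the top face. Three brass studs, 10 mm thick with round tips, stand 28 mm above it, 62 mm from the axis at 0, 120, 240 degrees from x; z up. Any hole may go over any stud.
- lid_other_grip (a point): Wrong lid, to be left alone: the same size and handle, but red and with four holes 90 degrees apart, so that it does not fit. Point (bar's middle, 53 mm above the underside) and axes as for the right lid's handle.
Mind the look-alikes: they are no part of the job. Leave any brown look-alike of the part that bears pot_seat alone. There is more than one size of the lid; the job needs the smaller.

How it is judged (in metres and radians):
At the end, for the whole second after the job is handed in: The three-hole lid lies on the pot with the three studs through its holes: within 18 mm of the pot's axis, its underside within 7 mm of the pot's top face, tilted less than 4 degrees, at rest; the four-hole lid within 30 mm of where it was (horizontal distance between lid_grip and pot_seat below 0.018 m and z of lid_grip in the frame of pot_seat between 0.046 and 0.06 m and angle between lid_grip's own z axis and vertical below 0.07 rad and linear speed of lid below 0.02 m/s and distance of lid_other_grip from where it was at the start of the episode below 0.03 m); the robot touches nothing.
It fails at once if the four-hole lid is moved by more than 30 mm (distance of lid_other_grip from where it was at the start of the episode above 0.03 m).
It fails at once if the lid is dropped onto the pot (faster than 0.7 m/s while less than 60 mm above its seat) (horizontal distance between lid_grip and pot_seat below 0.06 m and z of lid_grip in the frame of pot_seat below 0.113 m and linear speed of lid above 0.7 m/s).
It also fails if it takes over 32 s, if anything falls off the work surface, if the arm or the gripper's body presses on something with over 40 N, if the wrist force passes 120 N, or if a joint passes its speed limit or range.

## Working session

There is one attempt and no reset: what is moved stays moved. The work goes in short steps, Python scripts to look and compute and a shell command to move; the robot and the scene stay as the last step left them, time stands still between calls to the robot, and variables do not carry over. Pictures are saved under pics/ and viewed, about 8 in all and at most 12, crops included, and the job is handed in when it is done.

```bash
mkdir -p pics; ls
python3 - <<'E'
from station import *
import cv2, numpy as np
for n in ("side","top"):
    p=capture(n); cv2.imwrite(f"pics/{n}0.png",p["color"])
    R=cv2.Rodrigues(np.array(p["rvec"],float))[0]; print(n,"cam at",(-R.T@np.array(p["tvec"]).ravel()).round(), np.diag(p["camera_matrix"]))
    for q in ("lid","lid_grip","pot_seat","lid_other_grip"):
        print(q,[(round(d["p"],2),np.round(d["extent"]).tolist()) for d in find_in(p,q)][:5])
o=get_obs(); print(o["t"],o["tool_pos"],o["eef_rot"],o["ft_force"])
E
```

```text
pics
side cam at [256. 806. 773.] [517.77787196 517.77787196   1.        ]
lid [(0.63, [234.0, 254.0, 82.0, 60.0]), (0.59, [404.0, 182.0, 57.0, 64.0])]
lid_grip [(0.96, [234.0, 254.0, 86.0, 57.0]), (0.75, [404.0, 184.0, 52.0, 65.0])]
pot_seat [(0.83, [350.0, 264.0, 95.0, 91.0]), (0.76, [278.0, 361.0, 108.0, 121.0]), (0.75, [329.0, 164.0, 61.0, 45.0])]
lid_other_grip [(0.8, [330.0, 163.0, 61.0, 44.0])]
top cam at [ 185.   24. 1395.] [531.30532639 531.30532639   1.        ]
lid [(0.95, [448.0, 321.0, 92.0, 80.0]), (0.56, [320.0, 179.0, 63.0, 64.0])]
lid_grip [(0.87, [318.0, 178.0, 63.0, 66.0]), (0.67, [450.0, 319.0, 90.0, 76.0])]
pot_seat [(0.7, [297.0, 265.0, 73.0, 74.0]), (0.57, [197.0, 235.0, 81.0, 72.0])]
lid_other_grip [(0.66, [462.0, 232.0, 70.0, 62.0])]
0.5 [ 200.59810686 -618.2329203   256.28147471] [-3.10290217e+00 -4.90874134e-01  2.61467225e-05] [ 0.67519033 -0.63955137  0.51569156]
```

View pics/side0.png

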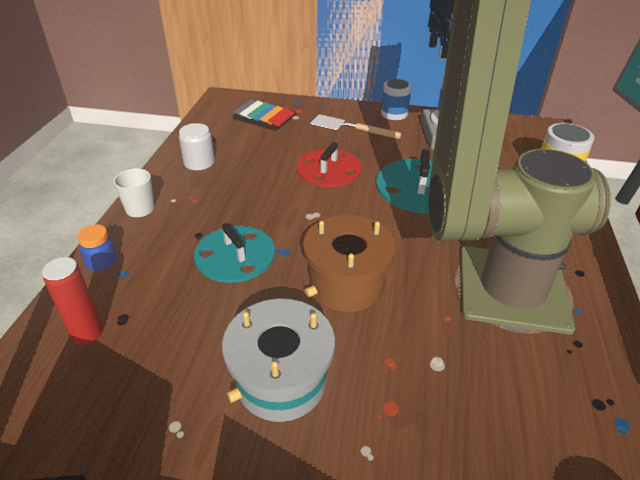

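View pics/top0.png

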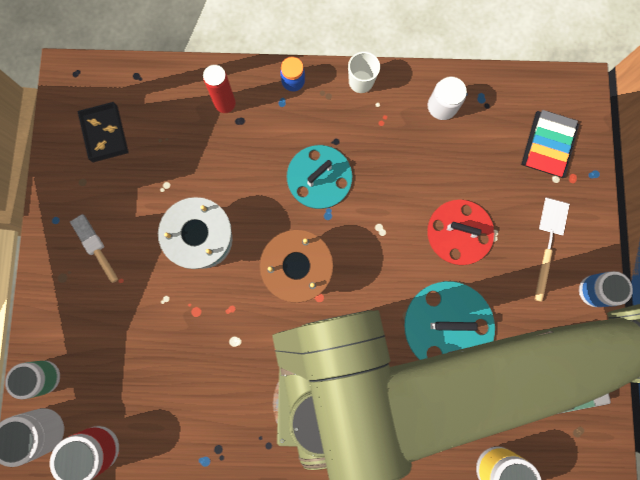

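Candidates for the lid are the small teal one (top 320,176; side 234,252), the big teal one (top 450,325; side 410,185) and the red four-hole one (top 461,232; side 330,166). The small teal one has three holes and the smaller diameter, so it is the lid the job needs. For the pot, the grey one with the teal band (top 195,233; side 279,343) fits, not the brown one (top 296,265). I'll confirm this in an enlarged crop.

```bash
cat > h.py <<'E'
import cv2, numpy as np
from station import *
def cam(p):
    K=np.array(p["camera_matrix"],float); R=cv2.Rodrigues(np.array(p["rvec"],float))[0]; t=np.array(p["tvec"],float).ravel(); return K,R,t
def onplane(p,uv,z):
    K,R,t=cam(p); uv=np.atleast_2d(uv).astype(float); c=-R.T@t
    d=(R.T@np.linalg.inv(K)@np.c_[uv,np.ones(len(uv))].T).T
    return c+d*((z-c[2])/d[:,2])[:,None]
def tri(a,ua,b,ub):
    P=[(lambda K,R,t:K@np.c_[R,t])(*cam(x)) for x in (a,b)]
    X=cv2.triangulatePoints(P[0],P[1],np.array(ua,float).reshape(2,1),np.array(ub,float).reshape(2,1)); return (X[:3]/X[3]).ravel()
def proj(p,X):
    return cv2.projectPoints(np.atleast_2d(X).astype(float),np.array(p["rvec"],float),np.array(p["tvec"],float),np.array(p["camera_matrix"],float),None)[0].reshape(-1,2)
E
python3 - <<'E'
from h import *
s,t=capture("side"),capture("top")
def crop(p,u,v,w=100,h=75): return cv2.resize(p["color"][v-h//2:v-h//2+h,u-w//2:u-w//2+w],(400,300),interpolation=cv2.INTER_CUBIC)
cv2.imwrite("pics/crop.png",np.vstack([np.hstack([crop(t,320,176),crop(t,195,233)]),np.hstack([crop(s,234,252),cv2.resize(s["color"][298:388,219:339],(400,300),interpolation=cv2.INTER_CUBIC)])]))
# circle centre of the lid from teal mask + seen in plane z=8, pot top in z=120
def teal(p,ext):
    hsv=cv2.cvtColor(p["color"],cv2.COLOR_BGR2HSV); m=cv2.inRange(hsv,(80,90,50),(98,255,255)); k=np.zeros_like(m)
    a,b,c,d=ext; k[b:d,a:c]=m[b:d,a:c]; return k
def grey(p,ext):
    hsv=cv2.cvtColor(p["color"],cv2.COLOR_BGR2HSV); m=cv2.inRange(hsv,(0,0,110),(180,45,255)); k=np.zeros_like(m)
    a,b,c,d=ext; k[b:d,a:c]=m[b:d,a:c]; return k
for nm,p,m,z in (("lid top",t,teal(t,(280,138,360,215)),8),("lid side",s,teal(s,(185,218,282,288)),8),("pot top",t,grey(t,(150,190,240,275)),120),("pot side",s,grey(s,(215,295,342,372)),120)):
    c=max(cv2.findContours(m,cv2.RETR_EXTERNAL,cv2.CHAIN_APPROX_NONE)[0],key=cv2.contourArea)
    h=cv2.convexHull(c).reshape(-1,2)
    X=onplane(p,h,z)[:,:2].astype(np.float32); print(nm,cv2.minEnclosingCircle(X),np.round(cv2.fitEllipse(X)[0],1),np.round(cv2.fitEllipse(X)[1],1))
E
```

```text
lid top ((591.5885620117188, 11.981851577758789), 88.65093994140625) [591.9  11.8] [175.3 176.9]
lid side ((589.4923706054688, 14.387138366699219), 91.2181396484375) [590.7  14.5] [174.8 183. ]
pot top ((407.8517150878906, 313.59185791015625), 90.32113647460938) [410.  313.4] [175.5 178.2]
pot side ((408.8943786621094, 314.4366455078125), 90.64686584472656) [409.4 316. ] [176.1 184.3]
```

View pics/crop.png

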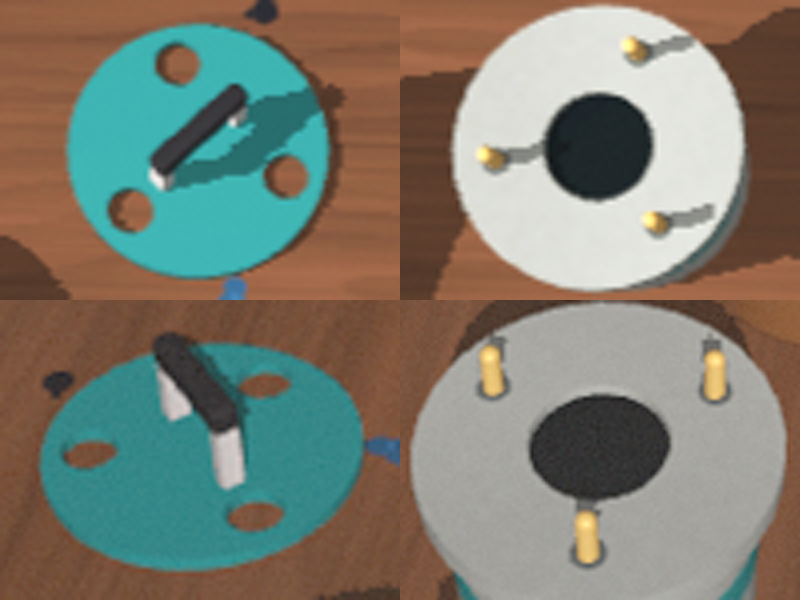

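Run:
```python
from h import *
from scipy.spatial.transform import Rotation as Ro
s,t=capture("side"),capture("top")
f=lambda L,u0,v0,k:(np.array(L,float)+.5)/k-.5+[u0,v0]
ht=f([(178,64),(131,210),(286,177)],270,139,4)
hs=f([(265,85),(90,155),(255,215)],184,215,4)
st=f([(232,44),(88,155),(253,219)],145,196,4)
ss=f([(90,50),(314,55),(185,215)],219,298,10/3)
sb=f([(92,90),(314,93),(188,255)],219,298,10/3)
bt=f([(160,168),(238,92)],270,139,4); bs=f([(170,38),(225,118)],184,215,4)
def ang(P,c): return np.round(np.degrees(np.arctan2(*(P[:,:2]-c).T[::-1])),1), np.round(np.linalg.norm(P[:,:2]-c,axis=1),1)
for P in (onplane(t,ht,5),onplane(s,hs,5)): c=P.mean(0)[:2]; print("holes",c.round(1),ang(P,c))
for P in (onplane(t,st,147),onplane(s,ss,147),onplane(s,sb,120)): c=P.mean(0)[:2]; print("studs",c.round(1),ang(P,c))
B=onplane(t,bt,62);d=B[1]-B[0];print("bar",B.round(1),B.mean(0),np.degrees(np.arctan2(d[1],d[0])),np.linalg.norm(d))
B=onplane(s,bs,62);d=B[1]-B[0];print("bar side",B.round(1),B.mean(0),np.degrees(np.arctan2(d[1],d[0])),np.linalg.norm(d))
# triangulate all pairings of studs
for i in range(3):
  for j in range(3):
    X=tri(t,st[i],s,ss[j]); e=np.linalg.norm(proj(t,X)-st[i])+np.linalg.norm(proj(s,X)-ss[j])
    if e<4: print("stud",i,j,X.round(1),round(e,1))
for i in range(2):
  for j in range(2):
    X=tri(t,bt[i],s,bs[j]); print("barend",i,j,X.round(1), (np.linalg.norm(proj(t,X)-bt[i])).round(1))
o=get_obs(); print(o["t"],Ro.from_rotvec(o["eef_rot"]).as_matrix().round(4),o["tool_pos"],o["width"])
```

```text
holes [592.6  11.5] (array([  14.1,  134. , -106.2]), array([62.1, 61.8, 62.1]))
holes [591.4  11.9] (array([-106. ,   15.1,  134.3]), array([62.2, 61.9, 61. ]))
studs [409.8 312.1] (array([ -19.8,  100.5, -140.2]), array([62.1, 61.5, 61.6]))
studs [410.3 312.9] (array([ -20.4, -140.3,   99.7]), array([61.5, 61.5, 61.5]))
studs [410.4 314.3] (array([ -19.6, -139.8,  100.1]), array([61.9, 62.1, 61.8]))
bar [[563.2  36.6  62. ]
 [615.7 -13.   62. ]] [589.45322924  11.82544483  62.        ] -43.41773117625721 72.16480707490841
bar side [[612.5 -12.1  62. ]
 [563.4  45.   62. ]] [587.93424731  16.43840398  62.        ] 130.72189668643023 75.29942619794373
stud 0 0 [468.3 291.1 146.5] 0.1
stud 1 2 [399.5 373.  146. ] 0.8
stud 2 1 [362.9 272.9 146. ] 0.3
barend 0 0 [571.   39.5 104.3] 7.7
barend 0 1 [566.1  36.8  54.2] 0.2
barend 1 0 [614.4 -13.2  61.3] 0.5
barend 1 1 [611.6 -17.1   8.3] 7.7
0.7 [[ 9.512e-01  3.087e-01  0.000e+00]
 [ 3.087e-01 -9.512e-01 -1.000e-04]
 [-0.000e+00  1.000e-04 -1.000e+00]] [ 200.61997366 -618.26781859  256.37570441] 1.0009284749761447
```

The crop confirms it: the small teal lid has exactly three holes and the grey pot has three studs. The lid centre is about (591.5, 12) with its bar at 134°, and the pot is at (410, 313) with studs at −20°, 100° and −140°. I'll grasp at yaw 134°, then turn the lid to 100°.

```bash
cat > d.py <<'E'
# print shift in tool axes and turn to a world target: x y z yaw(deg)
import sys, numpy as np
from station import *
from scipy.spatial.transform import Rotation as Ro
o=get_obs(); R=Ro.from_rotvec(o["eef_rot"]).as_matrix(); T=np.array([float(a) for a in sys.argv[1:4]])
yaw=np.degrees(np.arctan2(R[1,0],R[0,0])); d=R.T@(T-o["tool_pos"])
print("t",round(o["t"],2),"pos",np.round(o["tool_pos"],1),"yaw",round(yaw,1),"shift",d.round(1),"turn",round(-((float(sys.argv[4])-yaw+180)%360-180),1),"F",np.round(o["ft_force"],1),"w",round(o["width"],3),"tilt",np.round(R[2],3))
E
python3 -m creep '[[[35.4,-29.9,0,-7.2],[70.8,-59.8,0,-14.5],[106.2,-89.7,0,-21.7],[141.6,-119.6,0,-29],[177,-149.5,0,-36.2],[212.4,-179.4,0,-43.5],[247.8,-209.3,0,-50.7],[283,-239.4,0,-58]]]' 0
python3 d.py 591.5 12 130 134
```

```text
t: 1.5
tool_pos: [396.6, -301.5, 256.7]
eef_rot: [2.47, 1.939, 0.0]
ft_force: [0.4, 0.2, 0.1]
width: 1.0
t 1.5 pos [ 396.6 -301.5  256.7] yaw 76.3 shift [350.9 114.8 126.6] turn -57.7 F [0.4 0.2 0.1] w 1.0 tilt [-0.     0.001 -1.   ]
```

```bash
python3 -m creep '[[[43.9,14.3,10,-7.2],[87.8,28.7,20,-14.4],[131.6,43,30,-21.6],[175.5,57.4,40,-28.9],[219.3,71.7,50,-36.1],[263.2,86.1,70,-43.3],[307,100.4,90,-50.5],[350.9,114.8,110,-57.8]]]'
python3 -m creep '[[[0,0,0,0],[0,0,0,0]]]' >/dev/null
python3 d.py 591.5 12 59 134
python3 - <<'E'
from h import *
s,t=capture("side"),capture("top")
a,b=proj(t,[591.5,12,60])[0].astype(int);c,d=proj(s,[591.5,12,60])[0].astype(int)
f=lambda p,u,v:cv2.resize(p["color"][v-50:v+50,u-50:u+50],(400,400),interpolation=cv2.INTER_CUBIC)
cv2.imwrite("pics/g1.png",np.hstack([f(t,a,b),f(s,c,d)])); print(a,b,c,d)
E
```

```text
t: 2.3
tool_pos: [592.8, 10.6, 146.4]
eef_rot: [1.225, 2.892, 0.0]
ft_force: [0.7, -1.1, 0.1]
width: 1.006
t 2.5 pos [591.7   9.6 145.8] yaw 133.9 shift [ 1.8  1.7 86.8] turn -0.1 F [ 0.3 -1.4 -0.3] w 1.0 tilt [ 0.001 -0.002 -1.   ]
319 170 231 233
```

View pics/g1.png

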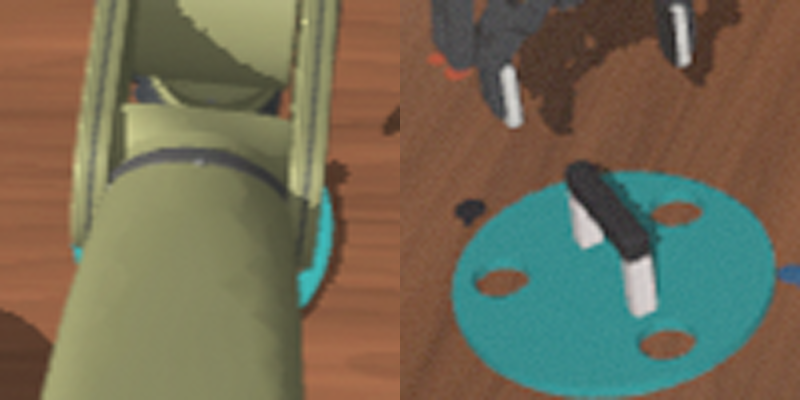

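The side crop shows the open jaws above the bar with their opening across it, and the lid untouched. I'll descend and close.

```bash
python3 -m creep '[[[1.5,1.5,20,0],[1.5,1.5,40,0],[1.5,1.5,55,0],[1.5,1.5,70,0],[1.5,1.5,80,0],[1.5,1.5,86.5,0],[1.5,1.5,86.5,0],[1.5,1.5,86.5,0]]]'
python3 d.py 591.5 12 59 134
python3 -m creep '[[[0,0,0,0],[0,0,0,0],[0,0,0,0],[0,0,0,0],[0,0,0,0],[0,0,0,0],[0,0,0,0],[0,0,0,0]]]' 1 70
python3 d.py 591.5 12 59 134
```

```text
t: 3.4
tool_pos: [592.3, 10.8, 60.6]
eef_rot: [1.233, 2.889, 0.0]
ft_force: [-0.2, -0.1, 0.3]
width: 1.001
t 3.4 pos [592.3  10.8  60.6] yaw 133.8 shift [1.4 0.2 1.6] turn -0.2 F [-0.2 -0.1  0.3] w 1.001 tilt [-0.001  0.    -1.   ]
t: 4.2
tool_pos: [592.2, 10.9, 60.6]
eef_rot: [1.233, 2.889, 0.0]
ft_force: [0.3, 1.4, 3.0]
width: 0.172
t 4.2 pos [592.2  10.9  60.6] yaw 133.8 shift [1.3 0.3 1.6] turn -0.2 F [0.3 1.4 3. ] w 0.172 tilt [-0.  0. -1.]
```

```bash
python3 -m creep '[[[0,0,-5,0],[0,0,-15,0],[0,0,-35,0],[0,0,-65,0],[0,0,-100,0],[0,0,-140,0],[0,0,-175,0],[0,0,-195,0]]]'
python3 d.py 410 313 250 100
python3 - <<'E'
from h import *
s=capture("side"); cv2.imwrite("pics/l1.png",s["color"][80:380,100:500])
E
```

```text
t: 5.0
tool_pos: [592.4, 10.8, 258.8]
eef_rot: [1.232, 2.886, 0.002]
ft_force: [1.2, -1.7, -5.2]
width: 0.176
t 5.0 pos [592.4  10.8 258.8] yaw 133.8 shift [344.5  77.4   8. ] turn 33.8 F [ 1.2 -1.7 -5.2] w 0.176 tilt [-0.003  0.003 -1.   ]
```

View pics/l1.png

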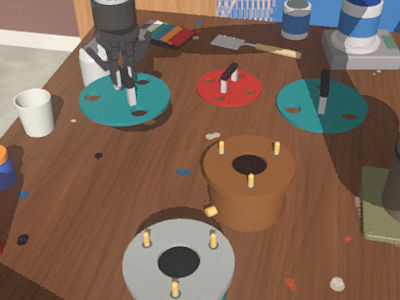

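The lid is held level and the red lid is untouched. I'll move over the pot.

```bash
python3 -m creep '[[[15,3.4,0,1.5],[50,11.2,0,5],[95,21.3,0,9.5],[140,31.5,0,14],[185,41.6,0,18],[230,51.7,0,22.5],[275,61.8,0,27],[315,70.8,0,31]]]'
python3 -m creep '[[[13,20,0,2.8],[13,20,0,2.8]]]' >/dev/null
python3 d.py 410 313 250 100
```

```text
t: 5.85
tool_pos: [422.7, 288.3, 253.5]
eef_rot: [-1.963, -2.451, 0.004]
ft_force: [1.5, -0.7, -5.1]
width: 0.168
t 6.05 pos [441.1 306.  253.6] yaw 100.1 shift [ 12.3 -29.4   3.7] turn 0.1 F [ 0.2 -0.6 -5.3] w 0.174 tilt [-0.    -0.001 -1.   ]
```

```bash
python3 -m creep '[[[6,-15,2,0],[12.3,-29.4,3.7,0],[12.3,-29.4,3.7,0],[12.3,-29.4,3.7,0],[12.3,-29.4,3.7,0]]]' >/dev/null
python3 d.py 410 313 250 100
python3 - <<'E'
from h import *
s,t=capture("side"),capture("top")
z=get_obs()["tool_pos"][2]-60.6+8
for nm,p in (("top",t),("side",s)):
    a,b=proj(p,[410,313,z])[0].astype(int); m=np.zeros((480,640),np.uint8); m[b-60:b+60,a-75:a+75]=255
    m&=cv2.inRange(cv2.cvtColor(p["color"],cv2.COLOR_BGR2HSV),(80,90,30),(98,255,255))
    c=max(cv2.findContours(m,cv2.RETR_EXTERNAL,cv2.CHAIN_APPROX_NONE)[0],key=cv2.contourArea); h=cv2.convexHull(c).reshape(-1,2)
    X=onplane(p,h,z)[:,:2].astype(np.float32); print(nm,cv2.minEnclosingCircle(X),np.round(cv2.fitEllipse(X),1) if 0 else cv2.fitEllipse(X))
    cv2.imwrite(f"pics/p_{nm}.png",cv2.resize(p["color"][b-60:b+60,a-80:a+80],(640,480),interpolation=cv2.INTER_CUBIC)); print(a-80,b-60)
i=[cv2.imread(f"pics/p_{n}.png") for n in("top","side")]; cv2.imwrite("pics/p1.png",cv2.resize(np.hstack(i),(800,300),interpolation=cv2.INTER_AREA))
E
```

```text
t 6.55 pos [410.6 311.  251.6] yaw 100.0 shift [ 2.  -0.2  1.6] turn -0.0 F [-0.1  0.4 -4.1] w 0.173 tilt [-0.     0.001 -1.   ]
top ((422.10223388671875, 285.4251403808594), 82.89232635498047) ((420.3786315917969, 291.6475524902344), (128.41590881347656, 161.80340576171875), 118.24354553222656)
106 166
side ((409.106201171875, 313.9097595214844), 90.19002532958984) ((409.38800048828125, 313.02020263671875), (174.6863555908203, 181.73983764648438), 17.021068572998047)
196 245
```

View pics/p_side.png

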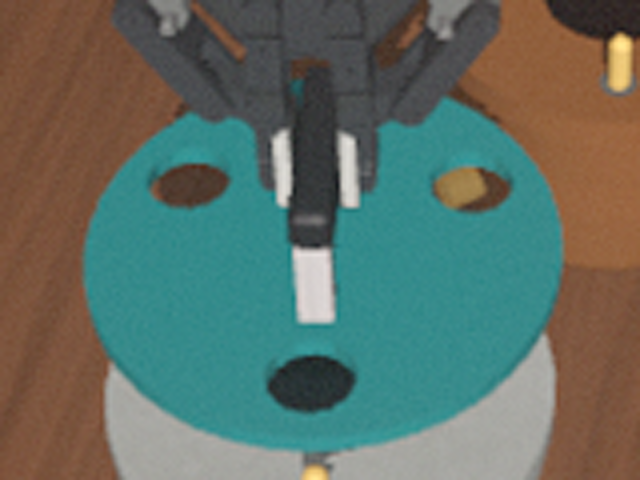

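View pics/p_top.png

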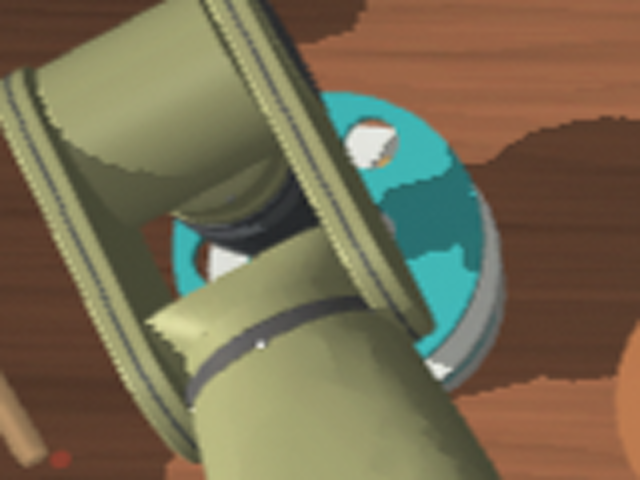

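The side crop shows the lid level above the pot, with holes at (190,187), (473,188) and (311,383) in the crop. I'll work out the hole angles.

```bash
python3 - <<'E'
from h import *
s=capture("side")
P=onplane(s,(np.array([(190,187),(473,188),(311,383)])+.5)/4-.5+[196,245],195)
c=P.mean(0)[:2]; print(c, np.degrees(np.arctan2(*(P[:,:2]-c).T[::-1])),np.linalg.norm(P[:,:2]-c,axis=1))
E
python3 d.py 410 313 190 100
```

```text
[409.8200917  310.98289622] [ -19.03664215 -139.3992617    99.88554118] [61.63024242 62.7457246  61.85439255]
t 6.7 pos [410.9 311.2 251.7] yaw 99.9 shift [ 1.9 -0.6 61.7] turn -0.1 F [ 0.5 -1.1 -5.1] w 0.177 tilt [ 0.  0. -1.]
```

Hole angles match the studs to within about 1° and the centre to about 2 mm, against roughly 10 mm of clearance. I'll lower it.

```bash
python3 -m creep '[[[1.9,-0.4,6,0],[1.9,-0.4,15,0],[1.9,-0.4,25,0],[1.9,-0.4,35,0],[1.9,-0.4,45,0],[1.9,-0.4,55,0],[1.9,-0.4,62,0],[1.9,-0.4,65,0]]]'
python3 -m creep '[[[0,0,1,0],[0,0,2,0],[0,0,3,0],[0,0,4,0]]]'
python3 d.py 410 313 180.6 100
```

```text
t: 7.5
tool_pos: [409.4, 312.9, 185.2]
eef_rot: [-2.019, -2.406, 0.003]
ft_force: [0.6, 0.0, -6.0]
width: 0.17
t: 7.9
tool_pos: [410.1, 313.4, 183.0]
eef_rot: [2.02, 2.406, 0.001]
ft_force: [0.4, 0.3, -5.3]
width: 0.171
t 7.9 pos [410.1 313.4 183. ] yaw 100.0 shift [-0.3 -0.2  2.4] turn -0.0 F [ 0.4  0.3 -5.3] w 0.171 tilt [ 0.     0.001 -1.   ]
```

Past the stud tips with no contact so far. I'll ease down until it touches.

```bash
python3 -m creep '[[[0,0,1,0],[0,0,1.5,0],[0,0,2,0],[0,0,2,0]]]'
python3 -m creep '[[[0,0,0.5,0],[0,0,1,0],[0,0,1,0]]]'
```

```text
t: 8.3
tool_pos: [409.9, 313.2, 180.6]
eef_rot: [2.02, 2.406, 0.0]
ft_force: [-0.2, -0.0, -5.9]
width: 0.172
t: 8.6
tool_pos: [409.9, 313.2, 180.6]
eef_rot: [2.02, 2.406, 0.0]
ft_force: [-4.9, -2.2, 3.2]
width: 0.172
```

It makes contact at TCP z 180.6, exactly the expected seat height. I'll release partly first and then fully.

```bash
python3 -m creep '[[[0,0,0,0],[0,0,0,0],[0,0,0,0],[0,0,0,0],[0,0,0,0],[0,0,0,0],[0,0,0,0],[0,0,0,0]]]' 0.3
python3 -m creep '[[[0,0,-5,0],[0,0,-20,0],[0,0,-45,0],[0,0,-80,0],[0,0,-115,0],[0,0,-150,0],[-40,0,-170,0],[-80,0,-180,0]]]'
python3 -m creep '[[[-40,-40,0,0],[-80,-80,0,0],[-110,-110,0,0],[-110,-140,0,0],[-110,-140,0,0]]]'
python3 - <<'E'
from h import *
s,t=capture("side"),capture("top"); im=[]
for nm,p in (("top",t),("side",s)):
    a,b=proj(p,[410,313,128])[0].astype(int); m=np.zeros((480,640),np.uint8); m[b-60:b+60,a-75:a+75]=255
    m&=cv2.inRange(cv2.cvtColor(p["color"],cv2.COLOR_BGR2HSV),(80,90,30),(98,255,255))
    c=max(cv2.findContours(m,cv2.RETR_EXTERNAL,cv2.CHAIN_APPROX_NONE)[0],key=cv2.contourArea); h=cv2.convexHull(c).reshape(-1,2)
    print(nm,cv2.fitEllipse(onplane(p,h,128)[:,:2].astype(np.float32)))
    im.append(cv2.resize(p["color"][b-75:b+75,a-50-25:a+75],(400,400),interpolation=cv2.INTER_CUBIC))
    print([(round(d["p"],2),np.round(d["extent"]).tolist()) for d in find_in(p,"lid_other_grip")])
cv2.imwrite("pics/end.png",np.hstack(im))
E
```

```text
t: 9.4
tool_pos: [409.9, 313.2, 179.5]
eef_rot: [-2.02, -2.406, 0.0]
ft_force: [0.6, 0.5, -0.2]
width: 0.697
t: 10.2
tool_pos: [424.3, 234.4, 364.4]
eef_rot: [2.014, 2.407, 0.009]
ft_force: [0.5, 0.6, -0.0]
width: 0.704
t: 10.7
tool_pos: [302.9, 100.6, 361.9]
eef_rot: [2.02, 2.401, 0.007]
ft_force: [0.7, 0.3, 0.5]
width: 0.703
top ((409.3747863769531, 313.66357421875), (175.1355743408203, 176.84591674804688), 139.58592224121094)
[(0.98, [461.0, 232.0, 71.0, 62.0])]
side ((408.8993225097656, 314.89898681640625), (174.85409545898438, 180.47817993164062), 17.272064208984375)
[(0.83, [329.0, 164.0, 60.0, 44.0])]
```

View pics/end.png

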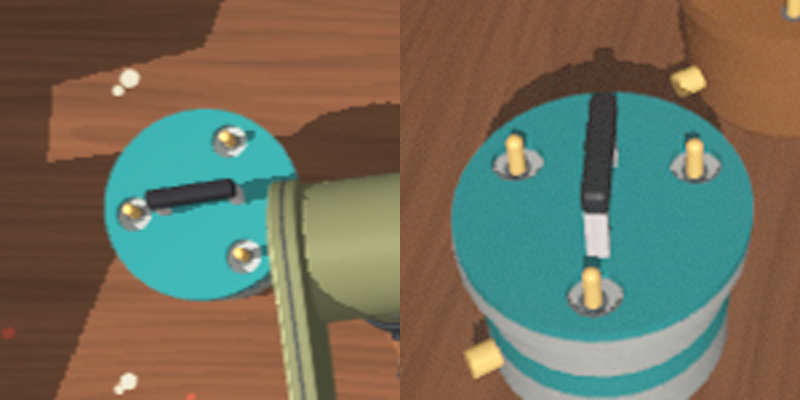

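Both views show all three studs centred in the holes and the lid lying flat on the pot. The arm is clear and the red lid has not moved.

```bash
python3 -m creep '[[[0,0,0,0],[0,0,0,0],[0,0,0,0]]]'; python3 -c "
from station import *
print(finish_job())"
```

```text
t: 11.2
tool_pos: [305.2, 102.1, 359.2]
eef_rot: [-2.018, -2.406, 0.002]
ft_force: [-0.2, -0.1, 0.0]
width: 0.702
the job is handed in; nothing more can be done
None
```

I put the small three-hole teal lid on the grey pot and handed the job in at about 11 s of the 32 s. I gripped it by the bar, turned it about 34° to match the studs, and lowered it slowly until it touched. I then released it and drew the arm clear.

**Final checks:**
- **Position:** the lid's centre measured about (409, 314) in both views, against the pot axis at (410, 313), so it is within about 2 mm.
- **Seating:** contact came at the expected seat height, with a light touch of a few newtons. Both views show all three studs through the holes and the lid flat.
- **Four-hole lid:** the red lid sits at the same pixels as at the start, to within a pixel.
- **Robot:** the arm is clear, with no force at the wrist.

No check failed. The one slip was a short sideways row above the pot, typed along the wrong tool axes. It carried the lid about 30 mm off the pot's axis at a safe height, and I corrected it before lowering.

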